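Take a clean sample pot with the tongs and hold it over the dish

TASK

Take the lab tongs from their rest by their blue grips, close their jaws on the small ceramic pot with the blue lid and lift it off its stand with the tongs, never touching the pot with the gripper itself. Carry it upright over the blue dish and finish while still holding it there in the tongs, hanging still with its underside at least 8 cm above the table; do not put it down or let go. Leave the yellow-lidded pot, the amber jar and the wrench where they are.

Things in the scene. Friction and masses are not known exactly. Their poses are not given: they have to be found in the camera images.
- tongs_grip (a point): Steel lab tongs, 213 mm long, 100 g, lying flat. Point midway between their two blue grips, half-way up (8 mm above what the tongs lie on); they balance here. x points to the jaws (100 mm ahead; the pivot is 90 mm behind), y across, z up. Each grip is 44 mm long, 24 high, 8 thick; 56 mm over their outsides when open, 45 when closed on a pot. Pinch them across y from above.
- tongs_jaws (a point): Centre between the tongs' jaws, 100 mm ahead (+x) of tongs_grip at the same height; a gripped pot is centred here. Each jaw is a shallow V, 25 mm long and 14 mm high, hollow inward; open, the jaws' edges stand 42 mm apart and the jaws measure 59 mm over their outsides.
- tongs_l (a joint): How far each arm of the tongs is swung shut (rad): 0 open, 0.058 closed on a pot, 0.11 stop; both arms move evenly together. A spring opens them: at the grips it takes 4 N to start, 10 N at 0.03 (grips 50 mm over their outsides, jaws still well open; enough to carry the tongs), 15 N at 0.058. Any further squeeze presses on the pot at about half the force.
- rest: Fixed rest of the tongs; origin under its centre, x along the tongs as first laid. Aluminium plate 170 x 90 x 6 mm with two black cross bars (12 mm thick, 100 mm long) 60 mm before and behind the centre; the tongs lie on the bars, 35 mm above the table. Between the bars the grips are free on both sides and below.
- pot_blue_mid (a point): Centre of the ceramic pot to be taken, 18 mm above its underside. White upright cylinder 28 mm in diameter and 32 mm high, with a fixed blue lid 31 mm in diameter and 4 mm thick on it and a blue knob (10 mm in diameter, 8 mm high); 44 mm in all, about 60 g.
- stand_blue: Fixed drying stand under the blue-lidded pot: grey foot with a square steel top 62 x 62 mm, 30 mm above the table; origin under its centre. The pot stands within 9 mm of the middle of its top.
- pot_yellow_mid (a point): Centre of the other pot, just like the first but with a yellow lid, near the middle of its own like stand (62 x 62 mm, 30 mm high). Leave it alone.
- dish: Fixed shallow blue round dish, 116 mm across and 16 mm high; origin under its centre. The pot is to be held above it.
- jar_mid (a point): Middle of the amber glass jar with a black cap, 54 mm in diameter, 75 mm high. Leave it alone.
- wrench: Steel wrench lying flat on the table, along its own x. Leave it alone.

How it is judged (in metres and radians):
On the way, in this order (a step that is already met when the one before it is completed fails the run):
1. the tongs are lifted off their rest in the gripper, the pot still on its stand (contact force between the fingers and tongs above 1 N and contact force between tongs and rest below 0.05 N and height (world z) of tongs_grip above 0.06 m and distance of pot_blue_mid from where it was at the start of the episode below 0.02 m), for 0.2 s.
2. the blue-lidded pot is lifted off its stand in the jaws of the tongs (contact force between tongs and pot_blue above 1 N and contact force between pot_blue and stand_blue below 0.05 N and height (world z) of pot_blue_mid above 0.07 m and contact force between the fingers and tongs above 1 N), for 0.2 s.
At the end, for the whole second after the job is handed in: Gripper holds tongs (>2 N), tongs alone hold the pot (>1 N, within 20 mm of jaw centre): pot centre within 45 mm of the dish's centre in plan, 93 mm or more up, tilt < 0.35 rad, speed < 0.03 m/s; pot and tongs clear of stand, rest, dish; yellow pot, jar, wrench within 30 mm of start (horizontal distance between pot_blue_mid and dish below 0.045 m and height (world z) of pot_blue_mid above 0.093 m and angle between pot_blue_mid's own z axis and vertical below 0.35 rad and linear speed of pot_blue below 0.03 m/s and distance between pot_blue_mid and tongs_jaws below 0.02 m and contact force between tongs and pot_blue above 1 N and contact force between the fingers and tongs above 2 N and contact force between the arm and pot_blue below 0.05 N and contact force between pot_blue and stand_blue below 0.05 N and contact force between each of pot_blue, tongs and dish below 0.05 N and contact force between tongs and rest below 0.05 N and distance of each of pot_yellow_mid, jar_mid, wrench from where it was at the start of the episode below 0.03 m); the arm keeps its last pose, push and grip.
It fails at once if the gripper or arm touches the blue-lidded pot (contact force between any of the fingers, the arm and pot_blue above 0.5 N).
It fails at once if the blue-lidded pot is tipped over (angle between pot_blue_mid's own z axis and vertical above 0.7 rad).
It fails at once if the yellow-lidded pot, the jar or the wrench is moved (distance of any of pot_yellow_mid, jar_mid, wrench from where it was at the start of the episode above 0.03 m).
It also fails if it takes over 51 s, if anything falls off the work surface, if the arm or the gripper's body presses on something with over 40 N, if the wrist force passes 120 N, or if a joint passes its speed limit or range.

ROBOT

A 6-joint arm with a two-finger parallel gripper is mounted at the origin on the work surface. World frame = base frame: x ahead of the robot, y to its left, z up, the work surface at z = 0. Lengths are in mm, angles in rad, forces in N, time in s.
With the tool pointing down it reaches from about 325 to 750 mm from the base axis. Payload 7.6 kg.
Tool frame: the origin (TCP) lies on the centre line of the jaws, within the pads' length; the fingertips stand 19 mm ahead of it and the grasp point (between the pads) is the TCP; z points along the fingers, y is the line along which they close (so a half turn about z gives the same grasp; the last joint's range is limited). The gripper opens to 85 mm and grips with 20 to 120 N. Pads are 22 mm wide; open, the fingers measure 114 mm over their backs; the gripper's body (76 mm by 85 mm) begins 54 mm behind the grasp point. The pads swing forward as they close: fully open they stand 13 mm farther back than shut.
Start: joints at [1.12, 0.052, 1.401, -0, 1.689, -0.07], TCP at [195.108, 487.418, 250.323] pointing down, gripper open.
Joint ranges: [-2.9, 2.9], [-0.91, 2.17], [0.12, 2.37], [-1.06, 4.2], [0.26, 2.73], [-2.93, 2.93]. Speed limits (rad/s): [2.57, 2.57, 3.01, 3.14, 3.14, 3.14].

INTERFACE

Orientations are given as a unit quaternion [w, x, y, z].
In Python, from workcell import sensors, imaging, robot gives the robot as it stands.
- The arm moves only by the tool play_rows, never from a script. Its argument "targets" is one flat list of numbers, 7 for each row, row after row: the shift along the tool's x, y, z in mm, then the turn, a rotation vector about the tool's x, y, z in degrees, then the finger opening in mm, from 0 to 85.4. A call has exactly 5 rows; each row is the pose to reach, as a shift and turn from the pose commanded when the call began, along the tool's axes at that moment; what a row does not reach only later rows make up. A row lasts 1/8 s, in which the tool goes at most 62.5 mm and 10.7 degrees, less where a joint would pass 70% of its speed; a pose out of reach is approached as far as the arm can. A call with a gripper value outside its range is refused whole. The fingers move at their own pace and stop on an object; "force" is the grip in N (left out, the last holds). Time passes only in rows, so rows that repeat a pose let the fingers close, or fill a call up. It gives the time, the measured TCP pose, the force, the opening and the grip force at its end, in the units of the state.
- sensors.get_state(): the state, without advancing time (a new reading comes with each control period).
- imaging.get_image(name): name is "scene" or "top"; returns (picture, depth): 400x640x3 uint8, red, green, blue; 400x640 float32, mm along the optical axis (not along the pixel's ray), 0 where there is no reading.
- imaging.calibration(name): a dict with "fx", "fy", "cx", "cy" (pixels), "R" (3x3) and "t" (3): a world point X has camera coordinates R X + t. Camera axes: x right, y down, z forward; pixel columns grow to the right and rows downward; lengths in mm; the calibration is good to about 2 mm. A picture is of the moment at which its call begins. calibration takes no time and is no camera call.
- robot.sign_off(): hands the job in; it is judged then, once.
The state is a dict: "time": time; "q": joint angles; "qvel": joint speeds; "effort": joint torques, N m; "position": TCP position; "tcp_rot": TCP orientation; "ft_force": force on the tool from outside, world axes, zero at the start; "torque": the same for the moment, N m; "width": opening from 0.0 (shut) to 1.0 (fully open); "gripper_force": force on a finger pad.
Only numpy, scipy, OpenCV 4.12 (cv2) and the standard library are available. Lean on these libraries where they do the work, as an engineer would, in place of code of your own. Each camera call takes 0.05 s, during which the arm holds its last target. There are 200 camera calls.

## Working session

There is one attempt and no reset: what is moved stays moved. The work goes in short steps, Python scripts to look and compute and a tool call to move; the robot and the scene stay as the last step left them, time stands still between calls to the robot, and variables do not carry over. Pictures are saved under pics/ and viewed, at most 10 in all, crops included, and the job is handed in when it is done.

Besides the shell and the picture viewer there is one more tool, called after ">>>" as a command line: name --argument value ..., lists and objects as JSON in quotes. play_rows: Moves the arm, as the interface text tells. Its arguments: {"type":"object","properties":{"targets":{"type":"array"},"force":{"type":"number"}},"required":["targets"]}

```bash
mkdir -p pics
cat > h.py <<'E'
import numpy as np,cv2
from workcell import sensors, imaging, robot
def grab(n):
    p,d=imaging.get_image(n); np.save(f'/tmp/{n}.npy',d); cv2.imwrite(f'/tmp/{n}.png',p[:,:,::-1]); return p,d
def proj(n,X):
    c=imaging.calibration(n);v=np.array(c['R'])@np.array(X)+np.array(c['t']);return c['fx']*v[0]/v[2]+c['cx'],c['fy']*v[1]/v[2]+c['cy']
def onz(n,u,v,z):
    c=imaging.calibration(n);R=np.array(c['R']);t=np.array(c['t'])
    o=-R.T@t; r=R.T@np.array([(u-c['cx'])/c['fx'],(v-c['cy'])/c['fy'],1]);return o+r*(z-o[2])/r[2]
def dep(n,u,v,d):
    c=imaging.calibration(n);R=np.array(c['R']);t=np.array(c['t']);z=d[int(v),int(u)]
    return R.T@(np.array([(u-c['cx'])/c['fx']*z,(v-c['cy'])/c['fy']*z,z])-t)
E
python3 - <<'E'
from h import *
for n in('top','scene'):
    p,d=grab(n); cv2.imwrite(f'pics/{n}0.png',cv2.resize(p[:,:,::-1],(800,500)))
    c=imaging.calibration(n);print(n,c)
print(sensors.get_state())
E
```

```text
top {'fx': 391.28631210149166, 'fy': 391.28631210149166, 'cx': 319.7959022276001, 'cy': 196.65194054065523, 'R': array([[-0.02004232, -0.9996425 , -0.01769658],
       [-0.99717703,  0.0212677 , -0.07201143],
       [ 0.07236206,  0.01620335, -0.9972468 ]]), 't': array([ 25.9370901 , 568.95347936, 785.26620677])}
scene {'fx': 400.28995883069507, 'fy': 400.28995883069507, 'cx': 316.6984069377016, 'cy': 202.36949253182388, 'R': array([[ 0.8534359 ,  0.52078895, -0.02064079],
       [ 0.31326874, -0.5442105 , -0.77826578],
       [-0.41654515,  0.65773384, -0.62759567]]), 't': array([-504.0285766 , -136.93725527, 1074.91067618])}
{'time': 0.1, 'q': array([ 1.11969055e+00,  5.27675774e-02,  1.40162109e+00,  1.70313524e-05,
        1.68860163e+00, -7.02810049e-02]), 'qvel': array([-0.00015122,  0.00016545, -0.00336866, -0.00032915, -0.00041987,
        0.00067438]), 'effort': array([ 1.09235636e-03, -3.82579279e+01, -3.60988963e+01, -7.65486243e-05,
        4.71299660e-03, -1.80654672e-05]), 'position': array([194.995035  , 487.1840793 , 249.56093986]), 'tcp_rot': array([-1.88293460e-04,  1.89262820e-01,  9.81926218e-01, -6.73030325e-04]), 'ft_force': array([ 0.49639988,  0.42051927, -0.35887438]), 'torque': array([ 0.03644809,  0.01368165, -0.04291774]), 'gripper_force': 0.0, 'width': 1.0010820215273122}
```

View pics/top0.png

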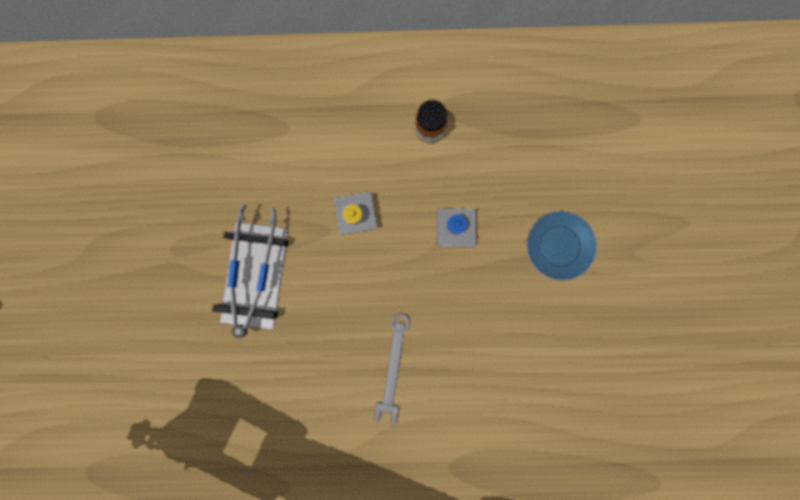

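View pics/scene0.png

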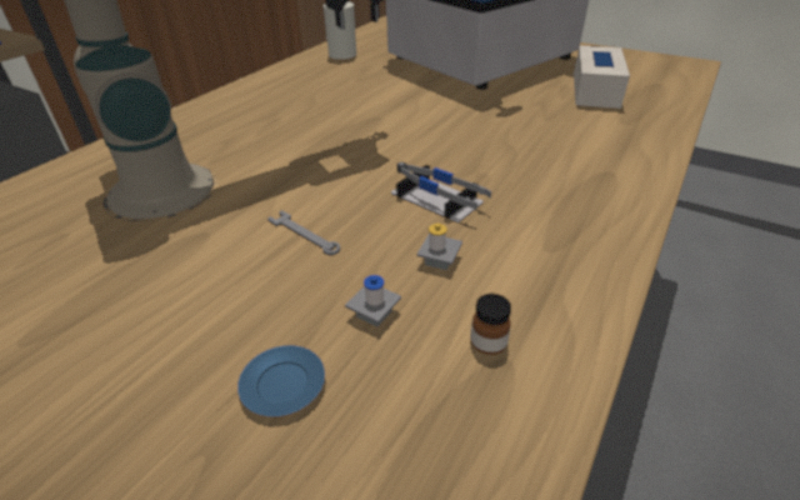

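The top view (800x500) shows the tongs at about (250,275) with the jaws pointing up (+x), the yellow pot at (352,213), the blue pot at (457,224), the dish at (561,245), the wrench at (392,367) and the jar at (431,115). Next I'll enlarge the tongs and the blue pot.

Run:
```python
from h import *
p=cv2.imread('/tmp/top.png')
a=cv2.resize(p[155:275,165:245],None,fx=5,fy=5,interpolation=cv2.INTER_CUBIC)
b=cv2.resize(p[155:275,265:345],None,fx=5,fy=5,interpolation=cv2.INTER_CUBIC)
cv2.imwrite('pics/crop1.png',np.hstack([a[:600],b[:600]]))
hsv=cv2.cvtColor(p,cv2.COLOR_BGR2HSV)
m=cv2.inRange(hsv,(100,130,60),(130,255,255))
n,l,s,c=cv2.connectedComponentsWithStats(m)
for i in range(1,n):
    if s[i,4]>15: print(c[i],s[i],[onz('top',*c[i],z).round(1) for z in(16,43,47,70)])
```

```text
[365.23033708 178.93258427] [358 172  15  15 178] [array([604.6, -80.7,  16. ]), array([601.4, -78. ,  43. ]), array([601. , -77.6,  47. ]), array([598.3, -75.3,  70. ])]
[432.05172414 183.17241379] [424 176  18  17  58] [array([ 592.7, -218.3,   16. ]), array([ 590., -211.,   43.]), array([ 589.6, -209.9,   47. ]), array([ 587.2, -203.6,   70. ])]
[460.61111111 202.16666667] [456 198   9   9  18] [array([ 552.2, -275.1,   16. ]), array([ 550.8, -265.9,   43. ]), array([ 550.6, -264.6,   47. ]), array([ 549.4, -256.7,   70. ])]
[186.3        218.38181818] [183 208   8  22 110] [array([530.4, 292.3,  16. ]), array([529.8, 282.6,  43. ]), array([529.7, 281.1,  47. ]), array([529.1, 272.9,  70. ])]
[209.68421053 221.68421053] [206 212   8  21  95] [array([522.6, 243.5,  16. ]), array([522.2, 235.4,  43. ]), array([522.1, 234.2,  47. ]), array([521.8, 227.3,  70. ])]
[452.86486486 219.02702703] [446 215  17   7  37] [array([ 517.9, -257.8,   16. ]), array([ 517.7, -249.1,   43. ]), array([ 517.6, -247.8,   47. ]), array([ 517.4, -240.5,   70. ])]
```

View pics/crop1.png

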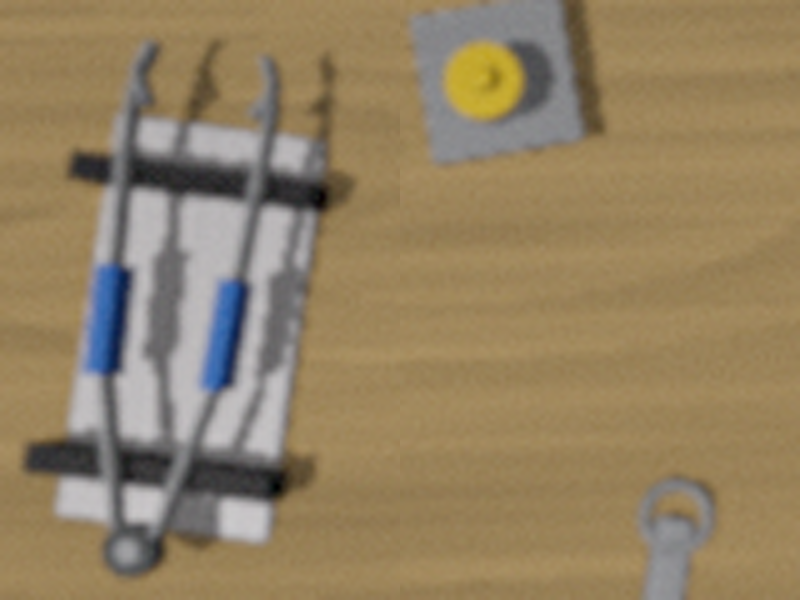

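Run:
```python
from h import *
d=np.load('/tmp/top.npy')
f=lambda u,v,z:onz('top',u,v,z).round(1)
L=f(165+107/5,155+319/5,54);R=f(165+224/5,155+335/5,54);P=f(191.4,265,46);J=f(165+203/5,155+85/5,50)
print('grips',L,R,(L+R)/2,'pivot',P,'jaw',J)
for a,b in((P,J),(P,(L+R)/2)):print(np.degrees(np.arctan2(*(b-a)[[1,0]])),np.linalg.norm((b-a)[:2]))
g=R-L;print('grip axis',np.degrees(np.arctan2(g[0],-g[1])),np.linalg.norm(g))
print('pot',f(365.2,178.9,67),dep('top',365,179,d),'yellow',f(265+485/5-80,155+79/5,67),'dish',f(448.8,196.2,14))
print('jar',f(345,92,70),'wrench tip',f(320,256,5))
print('stand',f((436+477)/2/1.25,(208+248)/2/1.25,30))
print('dgrip',dep('top',186,218,d),dep('top',209,222,d))
# scene check
for n,X in(('gripmid',(*((L+R)/2)[:2],54)),('pot',(*f(365.2,178.9,67)[:2],66)),('L',(*L[:2],54)),('R',(*R[:2],54))):print(n,np.array(proj('scene',X))*1.25)
print('tcp',proj('top',(195,487,250)))
```

```text
grips [528.7 278.4  54. ] [521.4 231.9  54. ] [525.05 255.15  54.  ] pivot [437.2 270.9  46. ] jaw [621.7 241.6  50. ]
-9.023649725592538 186.81204457957207
-10.164169635845115 89.25068627187129
grip axis -8.922000801243016 47.06952304835899
pot [598.7 -75.5  67. ] [597.96955611 -74.64585711  71.85729637] yellow [618.2  86.2  67. ] dish [ 565.1 -252.2   14. ]
jar [771.3 -40.4  70. ] wrench tip [446.9  16.5   5. ]
stand [595.8 -79.1  30. ]
dgrip [530.20597541 278.5128878   55.95933422] [521.41839064 233.19600571  54.92713968]
gripmid [434.19488672 175.47322577]
pot [372.87411906 280.44407363]
L [441.25674553 170.79974564]
R [426.93380808 180.27854794]
tcp (np.float64(-9.261927498761054), np.float64(453.92431014346045))
```

```bash
cat >> h.py <<'E'
from scipy.spatial.transform import Rotation as Ro
def goal(x,y,z,yaw=-9.3):
    s=sensors.get_state();q=s['tcp_rot'];R=Ro.from_quat(np.roll(q,-1))
    d=R.inv().apply(np.array([x,y,z])-s['position'])
    a=np.radians(yaw);T=Ro.from_matrix(np.array([[-np.cos(a),-np.sin(a),0],[-np.sin(a),np.cos(a),0],[0,0,-1]]).T)
    r=(R.inv()*T).as_rotvec(degrees=True)
    print('t',s['time'],'pos',s['position'].round(1),'w',round(s['width']*85.4,1),'gf',round(s['gripper_force'],1),'ft',s['ft_force'].round(1),'q',s['q'].round(2)); print('move',d.round(1),'rot',r.round(2))
E
python3 -c "
from h import *
goal(525,255,150)"
```

```text
t 0.1 pos [195.  487.2 249.6] w 85.5 gf 0.0 ft [ 0.5  0.4 -0.4] q [ 1.12  0.05  1.4   0.    1.69 -0.07]
move [-392.7  -92.8   99.6] rot [ -0.08  -0.02 -12.52]
```

>>> play_rows --targets '[-50,-12,12,0,0,-3,85,-110,-26,28,0,0,-6,85,-170,-40,43,0,0,-9,85,-230,-54,58,0,0,-12,85,-290,-68,73,0,0,-12.5,85]' --force 20

```text
time: 0.72
position: [437.2, 317.2, 177.5]
tcp_rot: [-0.0, 0.081, 0.997, -0.0]
ft_force: [-0.1, 0.2, 0.4]
width: 0.996
gripper_force: 0.0
```

```bash
python3 -c "
from h import *
goal(525,255,120)"
```

```text
t 0.725 pos [437.2 317.2 177.5] w 85.1 gf 0.0 ft [-0.1  0.2  0.4] q [ 0.56  0.13  1.46  0.    1.55 -0.85]
move [-96.7 -47.3  57.5] rot [-0.   -0.02  0.03]
```

>>> play_rows --targets '[-40,-20,20,0,0,0,85,-80,-40,45,0,0,0,85,-96,-47,57,0,0,0,85,-96,-47,57,0,0,0,85,-96,-47,57,0,0,0,85]'

```text
time: 1.35
position: [522.6, 257.9, 122.2]
tcp_rot: [0.0, 0.081, 0.997, 0.0]
ft_force: [-0.2, 0.5, -0.8]
width: 0.996
gripper_force: 0.0
```

Run:
```python
from h import *
p,d=grab('scene'); q,_=grab('top')
goal(525,255,43)
a=cv2.resize(p[60:220,230:430],(500,400),interpolation=cv2.INTER_CUBIC)
b=cv2.resize(q[155:275,155:245],(300,400),interpolation=cv2.INTER_CUBIC)
cv2.imwrite('pics/a1.png',np.hstack([a,b])[:,:,::-1])
```

```text
t 1.45 pos [522.7 258.  122.5] w 85.0 gf 0.0 ft [-1.2  0.6  0.2] q [ 0.4   0.29  1.4   0.    1.46 -1.01]
move [-2.7 -2.7 79.5] rot [0.07 0.08 0.08]
```

View pics/a1.png

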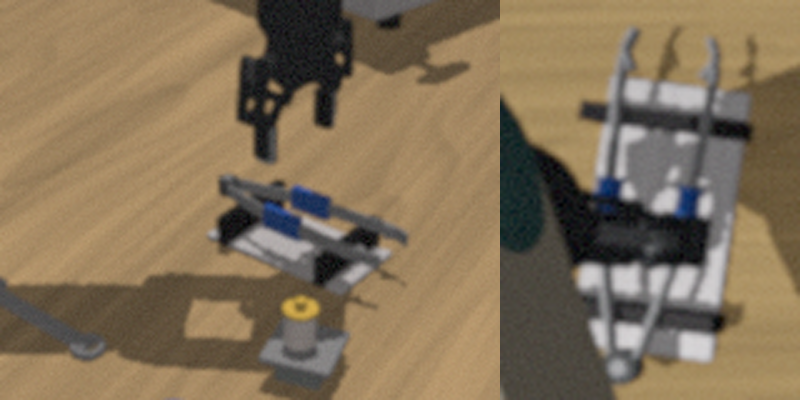

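The gripper stands above the tongs with its fingers on either side of the blue grips, and it is aligned with them. Next I descend.

>>> play_rows --targets '[-2,-2.5,15,0,0,0,85,-2.5,-2.5,38,0,0,0,85,-2.5,-2.5,60,0,0,0,85,-2.5,-2.5,75,0,0,0,85,-2.5,-2.5,79.5,0,0,0,85]'

```text
time: 2.08
position: [524.5, 253.8, 40.4]
tcp_rot: [-0.001, 0.081, 0.997, -0.0]
ft_force: [1.0, -0.2, -0.6]
width: 0.993
gripper_force: 0.0
```

>>> play_rows --targets '[0,0,0,0,0,0,65,0,0,0,0,0,0,60,0,0,0,0,0,0,56,0,0,0,0,0,0,53,0,0,0,0,0,0,53]'

```text
time: 2.7
position: [526.0, 254.2, 43.3]
tcp_rot: [0.001, 0.081, 0.997, 0.001]
ft_force: [0.5, 1.2, 5.6]
width: 0.621
gripper_force: 7.7
```

>>> play_rows --targets '[0,0,0,0,0,0,52,0,0,0,0,0,0,52,0,0,0,0,0,0,52,0,0,0,0,0,0,52,0,0,0,0,0,0,52]'

```text
time: 3.32
position: [526.1, 254.3, 43.5]
tcp_rot: [0.001, 0.081, 0.997, 0.001]
ft_force: [-0.1, 0.8, 6.2]
width: 0.609
gripper_force: 9.0
```

```bash
python3 -c "
from h import *
goal(525,255,43)"
```

```text
t 3.325 pos [526.1 254.3  43.5] w 52.0 gf 9.0 ft [-0.1  0.8  6.2] q [ 0.39  0.38  1.45  0.    1.31 -1.02]
move [1.2 0.5 0.5] rot [ 0.1   0.15 -0.02]
```

>>> play_rows --targets '[0,0,-3,0,0,0,52,0,0,-15,0,0,0,52,0,0,-35,0,0,0,52,0,0,-55,0,0,0,52,0,0,-70,0,0,0,52]'

```text
time: 3.95
position: [525.7, 254.1, 114.1]
tcp_rot: [0.001, 0.081, 0.997, 0.001]
ft_force: [-0.1, 0.4, -1.0]
width: 0.607
gripper_force: 6.8
```

>>> play_rows --targets '[0,0,-5,0,0,0,52,0,0,-5,0,0,0,52,0,0,-5,0,0,0,52,0,0,-5,0,0,0,52,0,0,-5,0,0,0,52]'

```text
time: 4.58
position: [525.0, 253.8, 116.3]
tcp_rot: [-0.0, 0.081, 0.997, -0.0]
ft_force: [-0.0, -0.2, -0.7]
width: 0.614
gripper_force: 6.8
```

Run:
```python
from h import *
p,d=grab('scene'); q,_=grab('top')
goal(420,-45,115)
a=cv2.resize(p[60:220,230:430],(500,400),interpolation=cv2.INTER_CUBIC)
b=cv2.resize(q[155:275,155:245],(300,400),interpolation=cv2.INTER_CUBIC)
cv2.imwrite('pics/a2.png',np.hstack([a,b])[:,:,::-1])
```

```text
t 4.675 pos [525.1 253.9 116.5] w 52.2 gf 6.8 ft [-0.4 -0.2 -0.7] q [ 0.39  0.3   1.4   0.    1.45 -1.02]
move [  55.3 -311.9    1.6] rot [-0.01 -0.02 -0.02]
```

View pics/a2.png

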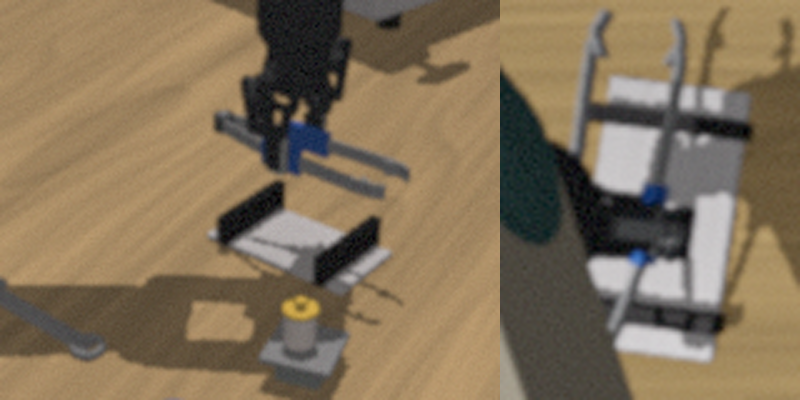

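>>> play_rows --targets '[1,-10,0,0,0,0,52,4,-35,0,0,0,0,52,8,-75,0,0,0,0,52,13,-115,0,0,0,0,52,17,-155,0,0,0,0,52]'

```text
time: 5.3
position: [482.6, 102.1, 116.8]
tcp_rot: [0.0, 0.081, 0.997, -0.0]
ft_force: [-0.2, -0.9, -1.3]
width: 0.604
gripper_force: 6.8
```

>>> play_rows --targets '[4,-40,0,0,0,0,52,8,-80,0,0,0,0,52,13,-120,0,0,0,0,52,16,-147,0,0,0,0,52,17,-157,0,0,0,0,52]'

```text
time: 5.92
position: [440.5, -49.9, 116.8]
tcp_rot: [0.0, 0.082, 0.997, -0.0]
ft_force: [-0.7, 0.8, -1.6]
width: 0.608
gripper_force: 6.8
```

>>> play_rows --targets '[0,0,5,0,0,0,52,0,0,15,0,0,0,52,0,0,25,0,0,0,52,0,0,30,0,0,0,52,0,0,30,0,0,0,52]'

```text
time: 6.55
position: [440.9, -48.2, 86.1]
tcp_rot: [-0.001, 0.081, 0.997, 0.0]
ft_force: [-0.7, -0.3, -0.7]
width: 0.607
gripper_force: 6.8
```

Run:
```python
from h import *
p,d=grab('scene'); q,_=grab('top')
goal(441,-49,48)
a=cv2.resize(p[160:280,220:370],(500,400),interpolation=cv2.INTER_CUBIC)
b=cv2.resize(q[150:270,320:410],(300,400),interpolation=cv2.INTER_CUBIC)
cv2.imwrite('pics/a3.png',np.hstack([a,b])[:,:,::-1])
```

```text
t 6.65 pos [441.3 -48.4  86.9] w 52.1 gf 6.8 ft [-0.8  0.3 -1.4] q [-0.19 -0.05  1.84  0.    1.35 -1.6 ]
move [ 0.2 -0.6 38.9] rot [ 0.    0.02 -0.  ]
```

View pics/a3.png

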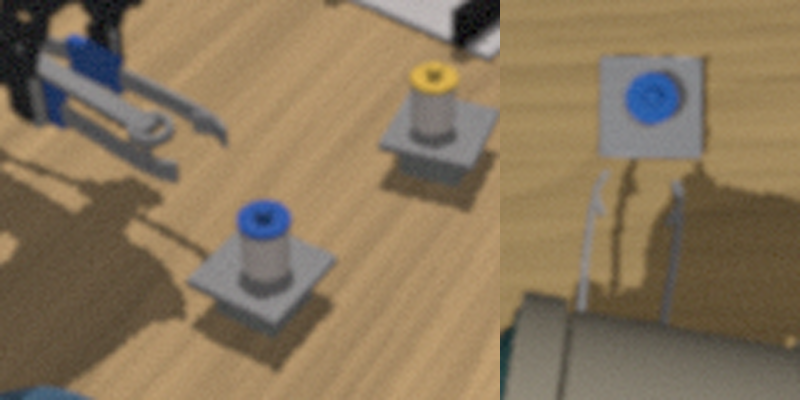

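Run:
```python
from h import *
d=np.load('/tmp/top.npy')
A=onz('top',350.6,202.5,92);B=onz('top',373.4,205.5,92);print(A,B,(A+B)/2)
for u,v in((347,226),(370,226),(348,222),(371,222)):
    for du in range(-3,4):
        x=dep('top',u+du,v,d)
        if x[2]>40: print(u+du,v,x.round(1))
print('pot',onz('top',320+154/3.333,150+97/3.333,67))
print('pred jaw px scene/top',proj('top',(441.3+98.7*1.125,-48.4-16.2*1.125,92)))
```

```text
[551.98984444 -44.45533895  92.        ] [545.47748461 -86.87767473  92.        ] [548.73366452 -65.66650684  92.        ]
344 226 [508.3 -31.5  81. ]
345 226 [508.3 -32.9  92.8]
371 226 [507.4 -81.3  91.5]
372 226 [507.3 -83.   93.5]
345 222 [515.8 -33.   94.1]
346 222 [515.7 -34.9  92.5]
371 222 [514.9 -82.8  80.1]
372 222 [514.7 -83.2  93.6]
373 222 [514.7 -85.2  92.3]
pot [598.27770066 -77.46523646  67.        ]
pred jaw px scene/top (np.float64(362.4501507352729), np.float64(202.06556218271268))
```

>>> play_rows --targets '[0,0,5,0,0,0,52,0,0,15,0,0,0,52,0,0,26,0,0,0,52,0,0,35,0,0,0,52,0,0,38,0,0,0,52]'

```text
time: 7.28
position: [440.6, -48.4, 47.7]
tcp_rot: [-0.001, 0.081, 0.997, 0.0]
ft_force: [-0.2, 0.5, -1.5]
width: 0.61
gripper_force: 6.8
```

Run:
```python
from h import *
goal(501,-60,48)
```

```text
t 7.275 pos [440.6 -48.4  47.7] w 52.1 gf 6.8 ft [-0.2  0.5 -1.5] q [-0.19  0.    1.87  0.    1.27 -1.6 ]
move [-61.5  -1.7  -0.4] rot [ 0.01 -0.09 -0.02]
```

>>> play_rows --targets '[-6,-1.5,0,0,0,0,52.5,-18,-1.5,0,0,0,0,53,-32,-1.5,0,0,0,0,53,-46,-1.5,0,0,0,0,53,-52,-1.5,0,0,0,0,53]'

```text
time: 7.9
position: [493.4, -58.6, 49.0]
tcp_rot: [0.001, 0.081, 0.997, -0.0]
ft_force: [-0.6, -0.6, -1.4]
width: 0.623
gripper_force: 6.0
```

>>> play_rows --targets '[-3,0,0,0,0,0,53,-6,0,0,0,0,0,53,-9,0,0,0,0,0,53,-9.5,0,0,0,0,0,53,-9.5,0,0,0,0,0,53]'

```text
time: 8.52
position: [501.5, -59.9, 48.7]
tcp_rot: [-0.0, 0.081, 0.997, 0.0]
ft_force: [0.3, 0.1, -1.2]
width: 0.621
gripper_force: 6.0
```

Run:
```python
from h import *
p,d=grab('scene'); q,_=grab('top')
goal(501,-60,48)
a=cv2.resize(p[190:270,250:350],(500,400),interpolation=cv2.INTER_CUBIC)
b=cv2.resize(q[150:210,340:385],(300,400),interpolation=cv2.INTER_CUBIC)
cv2.imwrite('pics/a4.png',np.hstack([a,b])[:,:,::-1])
```

```text
t 8.625 pos [501.5 -59.9  48.7] w 52.9 gf 6.0 ft [-0.5 -0.4 -0.9] q [-0.19  0.17  1.69  0.    1.28 -1.6 ]
move [ 0.4 -0.2  0.7] rot [ 0.01 -0.   -0.02]
```

View pics/a4.png

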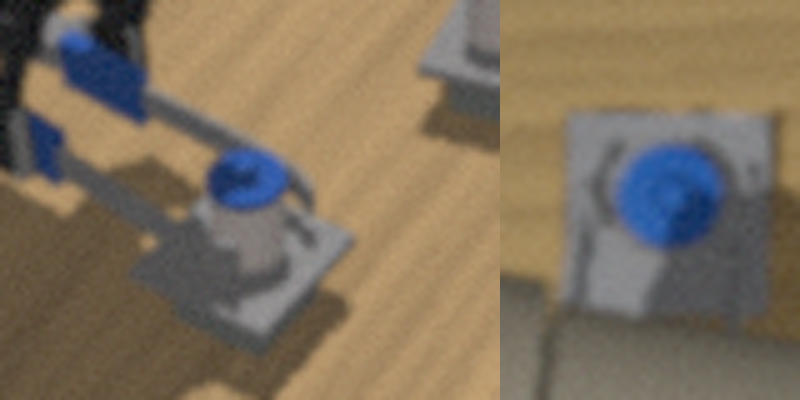

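Run:
```python
from h import *
for u,v,z in((622,145,52),(597,183,52),(670,197,67),(755,172,52),(720,142,52)):print(onz('top',340+(u-500)/6.667,150+v/6.667,z).round(1))
```

```text
[615.  -63.8  52. ]
[603.8 -56.   52. ]
[597.4 -76.1  67. ]
[ 606.1 -103.    52. ]
[615.3 -92.9  52. ]
```

>>> play_rows --targets '[1.5,0,0,0,0,0,53,3,0,0,0,0,0,53,3,0,0,0,0,0,50,3,0,0,0,0,0,48,3,0,0,0,0,0,46]' --force 45

```text
time: 9.25
position: [498.6, -59.5, 48.7]
tcp_rot: [0.0, 0.081, 0.997, 0.0]
ft_force: [-0.4, 0.0, -1.1]
width: 0.542
gripper_force: 14.6
```

>>> play_rows --targets '[0,0,0,0,0,0,44,0,0,0,0,0,0,42,0,0,0,0,0,0,40,0,0,0,0,0,0,40,0,0,0,0,0,0,40]'

```text
time: 9.88
position: [498.6, -59.5, 48.7]
tcp_rot: [0.0, 0.081, 0.997, 0.0]
ft_force: [-0.1, 0.4, -0.5]
width: 0.525
gripper_force: 47.1
```

Run:
```python
from h import *
goal(501,-60,48)
```

```text
t 9.875 pos [498.6 -59.5  48.7] w 44.8 gf 47.1 ft [-0.1  0.4 -0.5] q [-0.19  0.16  1.7   0.    1.28 -1.6 ]
move [-2.4 -0.2  0.7] rot [ 0.    0.01 -0.02]
```

The fingers stopped at 44.8 mm with 47 N on the pads, which matches the tongs closed on the pot. Now I lift.

>>> play_rows --targets '[0,0,-3,0,0,0,40,0,0,-12,0,0,0,40,0,0,-26,0,0,0,40,0,0,-42,0,0,0,40,0,0,-55,0,0,0,40]'

```text
time: 10.5
position: [499.0, -59.5, 105.5]
tcp_rot: [0.001, 0.081, 0.997, -0.0]
ft_force: [0.5, 0.2, -1.7]
width: 0.525
gripper_force: 46.9
```

>>> play_rows --targets '[0,0,-10,0,0,0,40,0,0,-19,0,0,0,40,0,0,-25,0,0,0,40,0,0,-27,0,0,0,40,0,0,-27,0,0,0,40]'

```text
time: 11.12
position: [498.5, -59.4, 130.5]
tcp_rot: [-0.0, 0.081, 0.997, 0.0]
ft_force: [-0.5, 0.5, -1.3]
width: 0.521
gripper_force: 46.9
```

Run:
```python
from h import *
p,d=grab('scene')
goal(466.4,-236,131)
cv2.imwrite('pics/a5.png',cv2.resize(p[140:300,220:420],(750,600),interpolation=cv2.INTER_CUBIC)[:,:,::-1])
```

```text
t 11.175 pos [498.4 -59.4 130.3] w 45.0 gf 46.9 ft [-0.2  0.6 -0.5] q [-0.19  0.06  1.63  0.    1.45 -1.6 ]
move [   3.  -179.4   -0.7] rot [ 0.01 -0.04 -0.02]
```

View pics/a5.png

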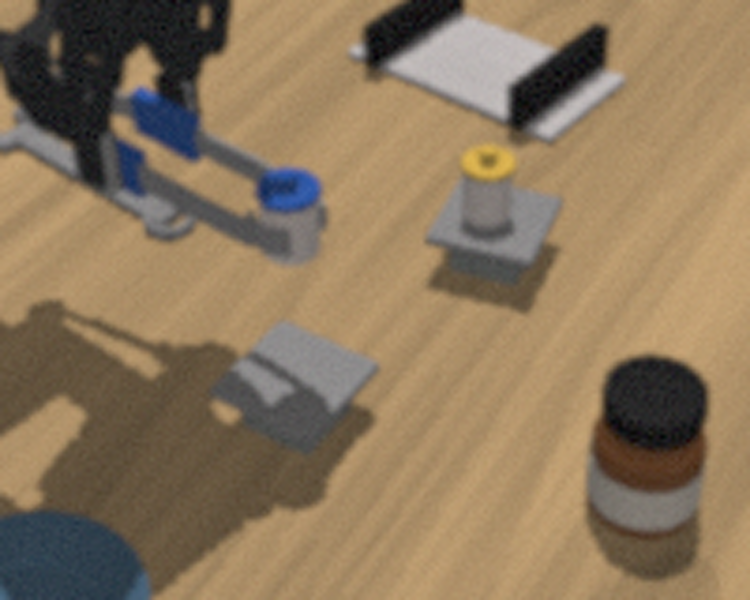

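The pot hangs upright in the jaws at about (290,215), well clear of its stand. Next I carry it over the dish.

>>> play_rows --targets '[0,-4,0,0,0,0,40,0,-15,0,0,0,0,40,1,-32,0,0,0,0,40,1,-52,0,0,0,0,40,2,-72,0,0,0,0,40]'

```text
time: 11.8
position: [484.5, -131.8, 130.7]
tcp_rot: [0.0, 0.082, 0.997, -0.0]
ft_force: [-0.0, -0.3, -1.8]
width: 0.524
gripper_force: 46.9
```

>>> play_rows --targets '[0,-20,0,0,0,0,40,0,-42,0,0,0,0,40,1,-62,0,0,0,0,40,1,-80,0,0,0,0,40,1,-92,0,0,0,0,40]'

```text
time: 12.42
position: [468.7, -222.2, 130.7]
tcp_rot: [0.0, 0.082, 0.997, -0.0]
ft_force: [0.2, -0.1, -1.5]
width: 0.525
gripper_force: 46.9
```

>>> play_rows --targets '[0,-9,0,0,0,0,40,0,-14,0,0,0,0,40,0,-16,0,0,0,0,40,0,-16,0,0,0,0,40,0,-16,0,0,0,0,40]'

```text
time: 13.05
position: [466.6, -236.3, 130.7]
tcp_rot: [0.0, 0.081, 0.997, 0.0]
ft_force: [-0.6, 0.6, -1.4]
width: 0.523
gripper_force: 46.9
```

>>> play_rows --targets '[0,0,0,0,0,0,40,0,0,0,0,0,0,40,0,0,0,0,0,0,40,0,0,0,0,0,0,40,0,0,0,0,0,0,40]'

```text
time: 13.68
position: [466.5, -236.6, 130.7]
tcp_rot: [0.0, 0.081, 0.997, 0.0]
ft_force: [1.2, -0.8, -1.0]
width: 0.523
gripper_force: 46.9
```

Run:
```python
from h import *
p,d=grab('scene');q,e=grab('top')
goal(466.4,-236,131)
a=cv2.resize(p[200:360,150:310],(400,400));b=cv2.resize(q[120:280,380:540],(400,400))
cv2.imwrite('pics/a6.png',np.hstack([a,b])[:,:,::-1])
```

```text
t 13.775 pos [ 466.5 -236.6  130.7] w 44.7 gf 46.9 ft [-0.2 -0.5 -1.5] q [-0.54  0.12  1.57  0.    1.45 -1.95]
move [ 0.2  0.6 -0.3] rot [ 0.    0.   -0.02]
```

View pics/a6.png

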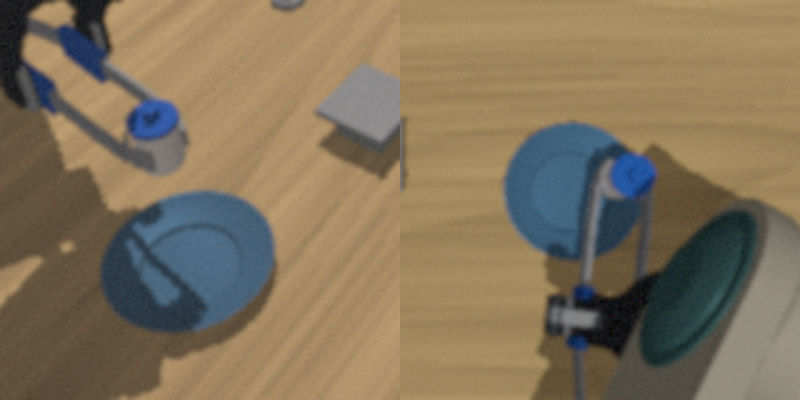

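Run:
```python
from h import *
e=np.load('/tmp/top.npy')
print(onz('top',473.2,190,150),dep('top',473,190,e),onz('top',449.6,196,14))
print(robot.sign_off())
```

```text
[ 565.82682335 -251.81900732  150.        ] [ 565.48956294 -249.88885115  154.24297161] [ 565.49003445 -253.81571783   14.        ]
the job is handed in; nothing more can be done
None
```

The job is handed in at about 14 s of the 51 s allowed: the tongs hold the blue-lidded pot upright over the dish, within about 4 mm of its centre by the top camera and with its centre about 13 cm above the table. The yellow-lidded pot, jar and wrench were not touched as far as I could see, and sign-off returned no verdict.

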